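Set, lock and light the table-top hob

ROBOT

A 6-joint arm with a two-finger parallel gripper is mounted at the origin on the work surface. World frame = base frame: x ahead of the robot, y to its left, z up, the work surface at z = 0. Lengths are in m, angles in rad, forces in N, time in s.
With the tool pointing down it reaches from about 0.375 to 0.975 m from the base axis. Payload 3.8 kg.
Tool frame: the origin (TCP) lies midway between the tips of the shut fingers; the grasp point (between the pads) lies 19 mm behind it; z points along the fingers, y is the line along which they close (so a half turn about z gives the same grasp; the last joint's range is limited). The gripper opens to 85 mm and grips with 20 to 120 N. Pads are 22 mm wide; open, the fingers measure 114 mm over their backs; the gripper's body (76 mm by 85 mm) begins 54 mm behind the grasp point. The pads swing forward as they close: fully open they stand 13 mm farther back than shut.
Start: joints at [1.148, 0.264, 1.604, -0, 1.274, -0.037], TCP at [0.254, 0.625, 0.231] pointing down, gripper open.
Joint ranges: [-2.63, 2.63], [-0.94, 2.18], [0.31, 2.57], [-1.31, 4.45], [0, 2.66], [-2.55, 2.55]. Speed limits (rad/s): [2.57, 2.57, 3.14, 3.14, 3.14, 3.14].

INTERFACE

Orientations are given as a rotation vector (axis times angle).
In Python, from workcell import bot, read_camera, camera_info, ticket gives the robot as it stands.
- The arm moves only by the tool servo_tool, never from a script. Its argument "targets" is a list of rows, each an object of numbers: "hand": the closure, from -1 (fully open) to 1 (shut); "x", "y", "z": the shift along the tool's x, y, z as a fraction of full scale; "roll": the turn about the tool's z as a fraction of full scale. In form: [{"hand": .., "x": .., "y": .., "z": .., "roll": ..}, ...]. A call has 1 to 10 rows; each row is the pose to reach, as a shift and turn from the pose commanded when the call began, along the tool's axes at that moment, turning the shorter way round; what a row does not reach only later rows make up. Full scale, the value 1, is 50 cm for a shift and 180 degrees for a turn. A row lasts 1/12 s, in which the tool goes at most 41.7 mm and 7.16 degrees, less where a joint would pass 70% of its speed; a pose out of reach is approached as far as the arm can. A call with a number of a shift or a turn outside -1 to 1 is refused whole. A call with a gripper value outside its range is refused whole. The fingers move at their own pace and stop on an object; "grip_force" is the grip in N (left out, the last holds). Time passes only in rows, so rows that repeat a pose let the fingers close. It gives the time, the measured TCP pose, the force, the opening and the grip force at its end, in the units of the state.
- bot.read_state(): the state, without advancing time (a new reading comes with each control period).
- read_camera(name): name is "scene" or "top" or "wrist"; returns the picture (400x640x3 uint8, red, green, blue); there is no depth.
- camera_info(name): a dict with "fx", "fy", "cx", "cy" (pixels), "eye" and "orientation" of the camera in the world; the wrist camera has in their place "T_tool_cam" (4x4, takes a point from camera to tool coordinates, whose origin is the TCP and whose axes are the flange's). Camera axes: x right, y down, z forward; pixel columns grow to the right and rows downward; lengths in m; the calibration is good to about 2 mm. The wrist camera is an equidistant fisheye: a pixel r from the principal point sees the ray r / f radians off the axis. A picture is of the moment at which its call begins: read the wrist's pose just before it. camera_info takes no time and is no camera call.
- ticket.finish_job(): hands the job in; it is judged then, once.
The state is a dict: "time": time; "q": joint angles; "joint_vel": joint speeds; "joint_torque": joint torques, N m; "tool_pos": TCP position; "tcp_rot": TCP orientation; "wrist_force": force on the tool from outside, world axes, zero at the start; "torque": the same for the moment, N m; "width": opening from 0.0 (shut) to 1.0 (fully open); "grip_force": force on a finger pad.
Only numpy, scipy, OpenCV 4.12 (cv2) and the standard library are available. Lean on these libraries where they do the work, as an engineer would, in place of code of your own. Each camera call takes 0.05 s, during which the arm holds its last target. There are 200 camera calls.

TASK

Get the little gas hob going: turn the regulator knob on its deck until the pointer lines up with the raised mark, then slide the fork lock fully home over the knob. Then, with the fingers, press the igniter dial's paddle on the hob's end face down past two clicks to the third, right to the end of its travel, and finish while still holding it down there, because it springs back if let go. Do not press the dial before the lock is home, and leave the pan, crockery and jars where they stand.

Things in the scene. Friction and masses are not known exactly. Their poses are not given: they have to be found in the camera images.
- hob: Grey enamelled table-top gas hob, 280 (x) x 480 (y) x 80 mm high, fixed; place and yaw vary. Origin: centre of its underside; z up. Burner and pan on the +y half, controls on the -y half: on the deck (z 80) the regulator knob, axis at x -30, y -110, and the fork lock at the same y on its +x side; on the -y end face the igniter dial.
- knob (a joint): Regulator knob angle, rad, 0 to 2.6, grows clockwise seen from above. At 0 the pointer points along the hob's -y; at 1.57 it points along the hob's -x, straight at the mark. Starts between 0.1 and 0.95. Stays where it is left; slight friction (0.05 N m).
- knob_grip (a point): On the knob's axis, 29 mm above the deck. Knob: black disc, radius 20, 8 high, carrying an upright grip bar 44 long, 10 thick, from 8 to 32 mm above the deck. The point turns with the knob: the bar lies along its y axis, the pointer at its -y end.
- pointer (a point): Tip of the knob's narrow pointer nose, 34 mm from the knob's axis, 12 mm above the deck; the nose is 4 mm wide and continues the grip bar.
- mark (a point): Inner end of the raised dark mark on the deck, a rib 14 x 5 x 6 mm on the hob's -x side of the knob, 38 mm from the knob's axis; top 6 mm above the deck. The pointer's tip comes to 4 mm from it when lined up.
- lock (a joint): Travel of the fork lock, m: 0 open (start), 0.060 fully home over the knob. Slides along the hob's -x towards the knob against 1.5 N friction and stays where it is left. Its two prongs (48 mm long, 17 mm apart inside) straddle the knob's bar; they only go on when the bar points at the mark (within about 9 degrees).
- lock_fin (a point): Grip fin of the lock: steel, 30 long (hob x), 10 thick (hob y), standing 26 mm on a carriage 36 x 44 mm whose top is 16 mm above the deck; this point is 36 mm above the deck, at the fin's centre and 6 mm below its top. Pinch it across the hob's y, or push it from its +x end. Its axes are those of the hob.
- dial (a joint): Igniter dial angle, rad: 0 at rest (paddle raised 0.5 rad above level), grows as the paddle is pressed down, end stop 0.95. Clicks over small humps at 0.27, 0.54 and 0.81; beyond 0.86 it is in the third click. A return spring brings it back to 0 whenever it is let go: about 3 N at the paddle's press point at the start, 9 N at the stop, and up to 4 N more over a click.
- paddle_press (a point): Middle of the upper face of the dial's paddle, 52 mm from the dial's axis; moves with it, coming down about 46 mm from rest to the stop, where it is about 43 mm above the table. The paddle is flat, black, 46 long, 30 wide, 8 thick, reaching from 23 to 69 mm from the axis towards the hob's -x. Press it from above.
- dial_axis (a point): Fixed point on the igniter dial's axis in the paddle's middle plane: hob x 30, y -260, z 62 mm. The dial (black, radius 26) sits on the hob's -y end face and turns about the hob's y; its paddle is centred 20 mm off that face (5 mm gap).
- pan: Dark frying pan with wooden handle on the burner, 180 mm across, rim 159 mm above the table; origin at its underside. Leave alone.
- salt: White jar with steel lid, 38 mm across, 62 high, on the hob's deck. Leave alone.
- mug_a: Terracotta mug, 80 mm across, 85 high, beside the hob's dial end. Leave alone.
- bowl: White bowl, 110 mm across, 50 high, beside the hob's dial end. Leave alone.
- tin: Red tin, 74 mm across, 100 high, beside the hob's dial end. Leave alone.
- mug_b: Blue mug, 76 mm across, 80 high, on the table behind the hob (its +x side). Leave alone.

How it is judged:
On the way, in this order (a step that is already met when the one before it is completed fails the run):
1. the knob's pointer is lined up with the mark, the lock still open and the dial at rest (horizontal distance between pointer and mark below 0.008 m and value of joint lock below 0.012 m and value of joint dial below 0.15 rad), for 0.2 s.
2. the lock is fully home over the knob, the knob at the mark, the dial at rest (horizontal distance between pointer and mark below 0.008 m and value of joint lock above 0.055 m and value of joint dial below 0.15 rad), for 0.2 s.
3. the fingers hold the paddle down in the third click, lock and knob unchanged (horizontal distance between pointer and mark below 0.008 m and value of joint lock above 0.055 m and value of joint dial above 0.86 rad and contact force between the fingers and dial above 3 N), for 0.5 s.
At the end, for the whole second after the job is handed in: Still holding: the dial is in its third click (joint above 0.86) and still, pushed there by the fingers with over 3 N on the paddle; the lock is home (over 55 of 60 mm) and the knob's pointer tip within 8 mm of the mark's inner end (4 mm when exact; about 11 degrees either way) (all of step 3 and velocity of joint dial below 0.3 rad/s); the arm keeps its last pose, push and grip.
It fails at once if the dial is pressed before the lock is home (value of joint dial above 0.25 rad and value of joint lock below 0.052 m).
It fails at once if the pan, salt jar, tin, bowl or a mug is pushed more than 30 mm from its place (distance of any of pan, salt, mug_a, bowl, tin, mug_b from where it was at the start of the episode above 0.03 m).
It also fails if it takes over 62 s, if anything falls off the work surface, if the arm or the gripper's body presses on something with over 40 N, if the wrist force passes 120 N, or if a joint passes its speed limit or range.

## Working session

There is one attempt and no reset: what is moved stays moved. The work goes in short steps, Python scripts to look and compute and a tool call to move; the robot and the scene stay as the last step left them, time stands still between calls to the robot, and variables do not carry over. Pictures are saved under pics/ and viewed, at most 10 in all, crops included, and the job is handed in when it is done.

Besides the shell and the picture viewer there is one more tool, called after "Request:" as a command line: name --argument value ..., lists and objects as JSON in quotes. servo_tool: Moves the arm, as the interface text tells. Its arguments: {"type":"object","properties":{"targets":{"type":"array"},"grip_force":{"type":"number"}},"required":["targets"]}

```bash
mkdir -p pics
python3 - <<'E'
from workcell import bot, read_camera, camera_info
import cv2
print(bot.read_state())
for n in("scene","top","wrist"):
    print(n,camera_info(n))
    cv2.imwrite(f"pics/{n}0.png",read_camera(n)[:,:,::-1])
E
```

```text
{'time': 0.0, 'q': array([ 1.14810993e+00,  2.64764643e-01,  1.60538762e+00, -1.24939020e-05,
        1.27374497e+00, -3.69167652e-02]), 'joint_vel': array([-0.00126423,  0.00018986, -0.00025293,  0.00045945,  0.00114935,
        0.00011466]), 'joint_torque': array([-1.18463959e-03, -5.15107334e+01, -3.67312217e+01, -1.08050222e-04,
        1.29032318e-02,  1.02212144e-05]), 'tool_pos': array([0.25369037, 0.62469906, 0.22994697]), 'tcp_rot': array([-0.60211062, -3.0828282 ,  0.00352856]), 'wrist_force': array([ 0.45559133, -0.85620253,  0.85498419]), 'torque': array([-0.03628882, -0.0020614 , -0.02991604]), 'grip_force': 0.0, 'width': 0.9980895660500497}
scene {'fx': 469.1944656378542, 'fy': 469.1944656378542, 'cx': 317.61917171922386, 'cy': 197.71915956168274, 'eye': array([ 1.34622105, -0.74515118,  0.81089531]), 'orientation': array([-2.01471492, -0.89996896,  0.50795848])}
top {'fx': 373.82683531424084, 'fy': 373.82683531424084, 'cx': 323.0028258633071, 'cy': 200.12202570866197, 'eye': array([ 0.3685234 , -0.07423691,  1.14812742]), 'orientation': array([-2.15190162,  2.10656763, -0.18198681])}
wrist {'fx': 309.70691628693146, 'fy': 309.70691628693146, 'cx': 324.83249891641736, 'cy': 205.63256523493945, 'T_tool_cam': array([[-1.95539285e-04, -9.52327844e-01, -3.05076449e-01,
         7.91025066e-02],
       [ 9.99999725e-01, -4.04533871e-04,  6.21842945e-04,
        -5.25693563e-04],
       [-7.15612107e-04, -3.05076244e-01,  9.52327661e-01,
        -1.43053405e-01],
       [ 0.00000000e+00,  0.00000000e+00,  0.00000000e+00,
         1.00000000e+00]])}
```

View pics/top0.png

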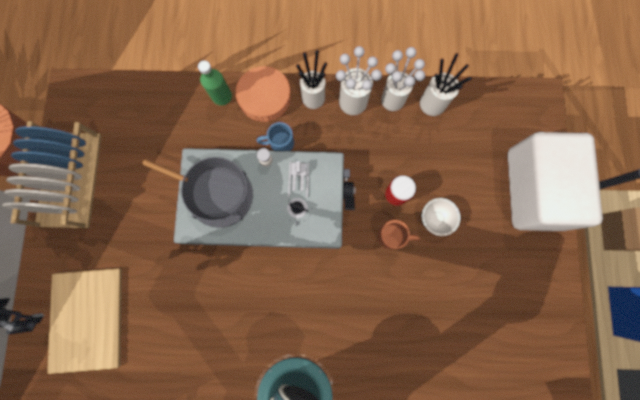

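View pics/scene0.png

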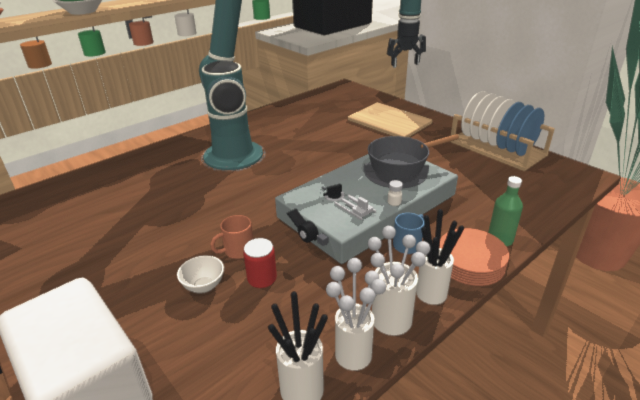

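The top view shows the hob at about (174–343, 149–247), the knob near (297,207), the lock near (300,180), the dial near (348,190), and the tin near (401,190). I'll enlarge that area.

Run:
```python
import cv2
t=cv2.imread("pics/top0.png")
cv2.imwrite("pics/top0c.png",cv2.resize(t[140:255,170:360],None,fx=4.2,fy=4.2,interpolation=cv2.INTER_CUBIC))
s=cv2.imread("pics/scene0.png")
cv2.imwrite("pics/scene0c.png",cv2.resize(s[130:270,270:470],None,fx=4,fy=4,interpolation=cv2.INTER_CUBIC))
```

```text
(no output)
```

View pics/top0c.png

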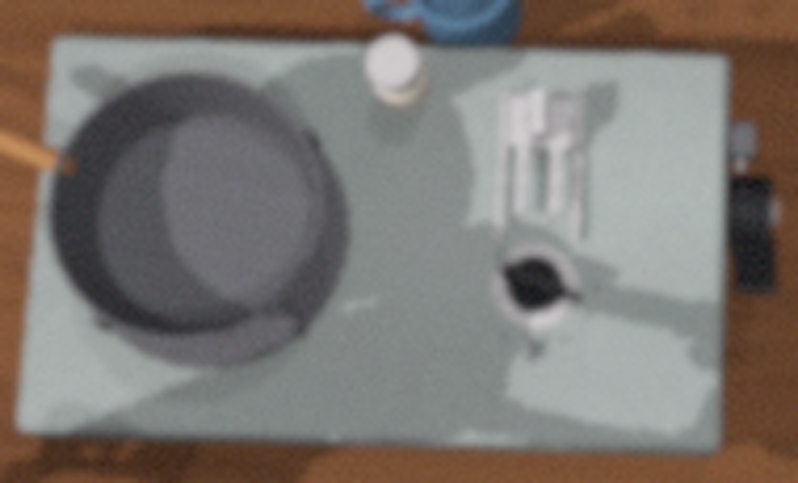

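View pics/scene0c.png

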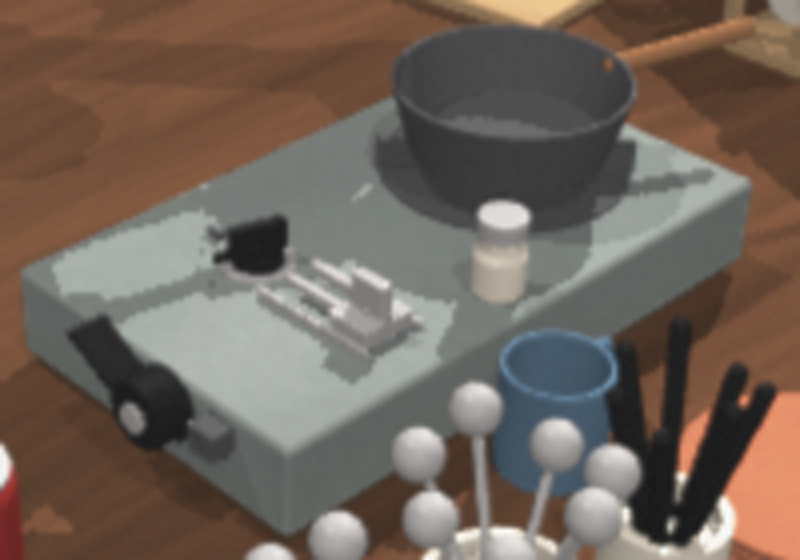

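Top crop: deck corners at (53,37), (728,52), (720,450) and (17,433). The knob is at (533,284) with its pointer tip at (575,295). In the scene crop, the deck corners are (25,275), (290,447) and (750,182). I'll fit the hob pose to these.

```bash
cat > h.py <<'E'
import numpy as np
from scipy.spatial.transform import Rotation as R
from scipy.optimize import least_squares
from workcell import bot, read_camera, camera_info
def proj(n,P):
    c=camera_info(n); Rm=R.from_rotvec(c["orientation"]).as_matrix()
    p=(np.atleast_2d(P)-c["eye"])@Rm
    return np.c_[c["fx"]*p[:,0]/p[:,2]+c["cx"],c["fy"]*p[:,1]/p[:,2]+c["cy"]]
def ray(n,uv,z):
    c=camera_info(n); Rm=R.from_rotvec(c["orientation"]).as_matrix()
    d=Rm@[(uv[0]-c["cx"])/c["fx"],(uv[1]-c["cy"])/c["fy"],1]
    return c["eye"]+d*(z-c["eye"][2])/d[2]
def hob(v,P):
    return np.atleast_2d(P)@R.from_euler('z',v[2]).as_matrix().T+[v[0],v[1],0]
E
python3 - <<'E'
from h import *
cr=lambda a,f,o:(np.array(a)+.5)/f-.5+o
T=cr([(53,37),(728,52),(720,450),(17,433)],4.2,[170,140])
S=cr([(25,275),(290,447),(750,182)],4,[270,130])
a,b=.14,.24
C=np.array([(a,b,.08),(a,-b,.08),(-a,-b,.08),(-a,b,.08)])
def f(v): return np.r_[(proj("top",hob(v,C))-T).ravel(),(proj("scene",hob(v,C[[2,1,0]]))-S).ravel()]
r=least_squares(f,[.45,0.1,0],loss='soft_l1')
v=r.x;print(v);print(r.fun.reshape(-1,2).round(1))
np.save("v.npy",v)
for n,p,z in[("knob",(533,284),.105),("ptr",(575,297),.092),("mark?",(537,349),.086)]:
    w=ray("top",cr(p,4.2,[170,140]),z); print(n,w,(R.from_euler('z',-v[2]).as_matrix()@(w-[v[0],v[1],0])).round(4))
for n,p in dict(knob=(-.03,-.11,.109),mark=(-.068,-.11,.086),fin=(0.06,-.11,.116),ax=(.03,-.26,.062),tip=(-.03,-.144,.092)).items():
    P=hob(v,[p]);print(n,P.round(4),((proj("top",P)-[170,140]+.5)*4.2).round(),((proj("scene",P)-[270,130]+.5)*4).round())
print(R.from_rotvec(bot.read_state()["tcp_rot"]).as_matrix().round(3))
E
```

```text
[ 0.56340514  0.1149777  -0.00061799]
[[-0.6 -0.2]
 [ 0.  -0.4]
 [ 0.7 -0.3]
 [-0.7  0. ]
 [-2.7 -2.3]
 [-0.5  1.1]
 [ 0.7 -1.8]]
knob [0.52932708 0.0051916  0.105     ] [-0.034  -0.1098  0.105 ]
ptr [ 0.52300002 -0.02266238  0.092     ] [-0.0403 -0.1377  0.092 ]
mark? [0.48763371 0.00241739 0.086     ] [-0.0757 -0.1126  0.086 ]
knob [[0.5333 0.005  0.109 ]] [[534. 278.]] [[256. 225.]]
mark [[0.4953 0.005  0.086 ]] [[534. 338.]] [[220. 231.]]
fin [[0.6233 0.0049 0.116 ]] [[537. 145.]] [[348. 269.]]
ax [[ 0.5932 -0.145   0.062 ]] [[754. 209.]] [[149. 407.]]
tip [[ 0.5333 -0.029   0.092 ]] [[585. 283.]] [[220. 264.]]
[[-0.926  0.376 -0.001]
 [ 0.376  0.926 -0.002]
 [ 0.    -0.002 -1.   ]]
```

The fit agrees with the given sizes to about 4 mm, and the knob angle is roughly 0.2. Next I move above the knob for a wrist view.

Request:
servo_tool --targets '[{"hand":-1,"x":-0.98,"y":-0.94,"z":0,"roll":0.447},{"hand":-1,"x":-0.98,"y":-0.94,"z":0,"roll":0.447},{"hand":-1,"x":-0.98,"y":-0.94,"z":0,"roll":0.447},{"hand":-1,"x":-0.98,"y":-0.94,"z":0,"roll":0.447},{"hand":-1,"x":-0.98,"y":-0.94,"z":0,"roll":0.447},{"hand":-1,"x":-0.98,"y":-0.94,"z":0,"roll":0.447},{"hand":-1,"x":-0.98,"y":-0.94,"z":0,"roll":0.447},{"hand":-1,"x":-0.98,"y":-0.94,"z":0,"roll":0.447},{"hand":-1,"x":-0.98,"y":-0.94,"z":0,"roll":0.447},{"hand":-1,"x":-0.98,"y":-0.94,"z":0,"roll":0.447}]'

```text
time: 0.98
tool_pos: [0.4242, 0.243, 0.2312]
tcp_rot: [2.299, 2.141, 0.0]
wrist_force: [0.1, 0.3, 0.6]
width: 1.002
grip_force: 0.0
```

```bash
cat >> h.py <<'E'
def go(xyz,yaw=None):
    "shift/turn as servo fractions to bring TCP to xyz with tool y at yaw (deg, mod 180)"
    s=bot.read_state(); M=R.from_rotvec(s["tcp_rot"]).as_matrix()
    d=M.T@(np.array(xyz)-s["tool_pos"]); y=np.degrees(np.arctan2(M[1,1],M[0,1]))
    print("t",s["time"],"pos",s["tool_pos"].round(4),"yaw",y.round(1),"F",s["wrist_force"].round(1),"w",s["width"].__round__(3))
    print("frac",(d/.5).round(4),"roll",None if yaw is None else round(((y-yaw+90)%180-90)/180,4))
E
python3 -c "
from h import *
go([.531,.005,.23],-12.6)"
```

```text
t 0.9833 pos [0.4242 0.243  0.2312] yaw -4.1 F [0.1 0.3 0.6] w 1.002
frac [-0.4598  0.2467  0.0024] roll 0.0475
```

Request:
servo_tool --targets '[{"hand":-0.2,"x":-0.45,"y":0.24,"z":0,"roll":0.04},{"hand":-0.2,"x":-0.45,"y":0.24,"z":0,"roll":0.04},{"hand":-0.2,"x":-0.45,"y":0.24,"z":0,"roll":0.04},{"hand":-0.2,"x":-0.45,"y":0.24,"z":0,"roll":0.04},{"hand":-0.2,"x":-0.45,"y":0.24,"z":0,"roll":0.04},{"hand":-0.2,"x":-0.45,"y":0.24,"z":0,"roll":0.04},{"hand":-0.2,"x":-0.45,"y":0.24,"z":0,"roll":0.04},{"hand":-0.2,"x":-0.45,"y":0.24,"z":0,"roll":0.04},{"hand":-0.2,"x":-0.45,"y":0.24,"z":0,"roll":0.04}]'

```text
time: 1.73
tool_pos: [0.5288, 0.0126, 0.2308]
tcp_rot: [-2.423, -1.997, 0.001]
wrist_force: [-1.1, 0.7, 0.5]
width: 0.601
grip_force: 0.0
```

```bash
cat >> h.py <<'E'
def wproj(P):
    s=bot.read_state(); c=camera_info("wrist"); M=R.from_rotvec(s["tcp_rot"]).as_matrix(); T=c["T_tool_cam"]
    p=((np.atleast_2d(P)-s["tool_pos"])@M-T[:3,3])@T[:3,:3]
    r=np.hypot(p[:,0],p[:,1]); k=c["fx"]*np.arctan2(r,p[:,2])/r
    return np.c_[p[:,0]*k+c["cx"],p[:,1]*k+c["cy"]]
def wray(uv,z):
    s=bot.read_state(); c=camera_info("wrist"); M=R.from_rotvec(s["tcp_rot"]).as_matrix(); T=c["T_tool_cam"]
    a=np.array(uv,float)-[c["cx"],c["cy"]]; r=np.hypot(*a); th=r/c["fx"]
    d=M@(T[:3,:3]@np.r_[a/r*np.sin(th),np.cos(th)]); e=s["tool_pos"]+M@T[:3,3]
    return e+d*(z-e[2])/d[2]
E
python3 - <<'E'
from h import *
import cv2
v=np.load("v.npy")
P={k:hob(v,[p]) for k,p in dict(knob=(-.03,-.11,.112),mark=(-.068,-.11,.086),fin=(0.06,-.11,.122),tip=(-.03,-.144,.092)).items()}
for k in P: print(k,wproj(P[k]).round())
np.savez("w1.npz",**{})
cv2.imwrite("pics/w1.png",read_camera("wrist")[:,:,::-1])
go([.531,.005,.23],-12.6)
E
```

```text
knob [[333. 207.]]
mark [[294. 205.]]
fin [[434. 191.]]
tip [[339. 232.]]
t 1.7833 pos [0.5286 0.0134 0.2309] yaw -10.9 F [-0.1  0.3 -0.5] w 0.601
frac [-0.0156  0.008   0.0017] roll 0.0093
```

View pics/w1.png

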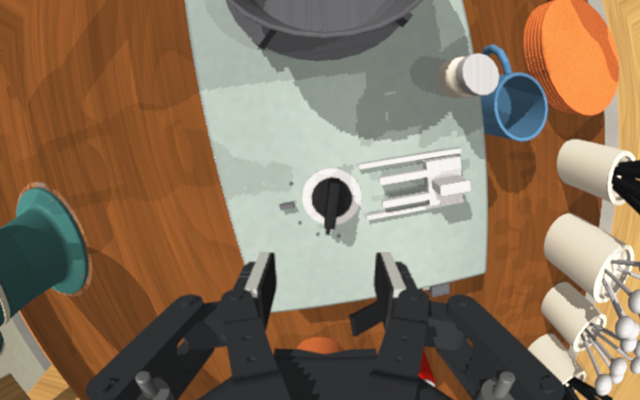

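Wrist view: the knob is at (331,196) with its pointer tip near (329,233), the mark is at (289,207), and the prongs and fin are at about (380–470, 180–200). I'll enlarge it.

Run:
```python
import cv2
t=cv2.imread("pics/w1.png")
cv2.imwrite("pics/w1c.png",cv2.resize(t[135:255,270:480],None,fx=3.8,fy=3.8,interpolation=cv2.INTER_CUBIC))
```

```text
(no output)
```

View pics/w1c.png

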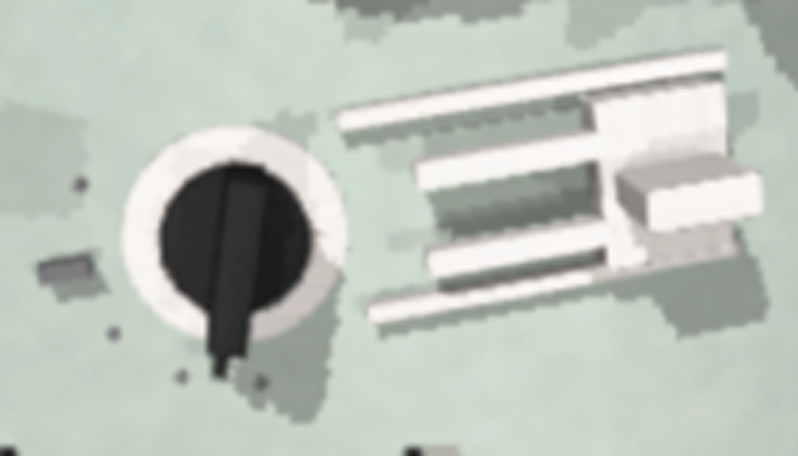

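Run:
```python
from h import *
v=np.load("v.npy")
Q={}
for n,p,z in[("barA",(246,172),.112),("barB",(227,350),.112),("tip",(220,374),.094),("disc",(237,238),.088),("mark",(93,264),.086),("fin",(706,200),.122),("prong1",(415,175),.096),("prong2",(428,260),.096),("finx+",(763,189),.122),("finx-",(649,210),.122),("carr y+x+",(725,85),.096)]:
    uv=(np.array(p)+.5)/3.8-.5+[270,135]; w=wray(uv,z); Q[n]=w
    print(n,w.round(4),(R.from_euler('z',-v[2]).as_matrix()@(w-[v[0],v[1],0])).round(4))
d=Q["barB"]-Q["barA"]; print(np.degrees(np.arctan2(d[1],d[0])), (Q["barA"]+Q["barB"])/2, np.hypot(*d[:2]))
d=Q["finx+"]-Q["finx-"]; print("fin yaw",np.degrees(np.arctan2(d[1],d[0])))
d=Q["disc"]-Q["mark"]; print("mark yaw",np.degrees(np.arctan2(d[1],d[0])),np.hypot(*d[:2]))
```

```text
barA [0.5389 0.0293 0.112 ] [-0.0245 -0.0857  0.112 ]
barB [ 0.5265 -0.0127  0.112 ] [-0.0368 -0.1277  0.112 ]
tip [ 0.5224 -0.0259  0.094 ] [-0.0409 -0.1409  0.094 ]
disc [0.5332 0.0074 0.088 ] [-0.0302 -0.1076  0.088 ]
mark [0.4955 0.007  0.086 ] [-0.0679 -0.1081  0.086 ]
fin [0.6444 0.0059 0.122 ] [ 0.0811 -0.109   0.122 ]
prong1 [0.5792 0.0173 0.096 ] [ 0.0159 -0.0977  0.096 ]
prong2 [ 0.5794 -0.0049  0.096 ] [ 0.016  -0.1199  0.096 ]
finx+ [0.6597 0.006  0.122 ] [ 0.0964 -0.109   0.122 ]
finx- [0.6297 0.0061 0.122 ] [ 0.0664 -0.1089  0.122 ]
carr y+x+ [0.6629 0.0265 0.096 ] [ 0.0996 -0.0885  0.096 ]
-106.3720436093976 [0.53268762 0.00832706 0.112     ] 0.043778335819507304
fin yaw -0.19027113463008463
mark yaw 0.598356059799273 0.03770841439031406
```

Measurements agree: bar length 43.8 mm (44 given), mark to axis 37.7 mm (38 given). The knob axis is at (0.533, 0.007), its angle is 16.4°, hob yaw is about 0, and the fin is at (0.644, 0.006).

```bash
python3 -c "
from h import *
go([.533,.0073,.135],-16.4)"
```

```text
t 1.7833 pos [0.5286 0.0134 0.2309] yaw -10.9 F [-0.1  0.3 -0.5] w 0.601
frac [-0.0104  0.0113  0.1917] roll 0.0304
```

Request:
servo_tool --targets '[{"hand":0.2,"x":-0.0104,"y":0.0113,"z":0.1,"roll":0.0304},{"hand":0.2,"x":-0.0104,"y":0.0113,"z":0.192,"roll":0.0304},{"hand":0.2,"x":-0.0104,"y":0.0113,"z":0.192,"roll":0.0304},{"hand":0.2,"x":-0.0104,"y":0.0113,"z":0.192,"roll":0.0304},{"hand":0.2,"x":-0.0104,"y":0.0113,"z":0.192,"roll":0.0304}]'

```text
time: 2.2
tool_pos: [0.5326, 0.0081, 0.1345]
tcp_rot: [-2.512, -1.884, 0.003]
wrist_force: [0.7, -0.0, -0.1]
width: 0.401
grip_force: 0.0
```

```bash
python3 -c "
from h import *
go([.533,.0073,.096],-16.4)"
```

```text
t 2.2 pos [0.5326 0.0081 0.1345] yaw -16.3 F [ 0.7 -0.  -0.1] w 0.401
frac [-0.0013  0.0015  0.0771] roll 0.0008
```

Request:
servo_tool --targets '[{"hand":0.2,"x":-0.001,"y":0.001,"z":0.04,"roll":0},{"hand":0.2,"x":-0.001,"y":0.001,"z":0.077,"roll":0},{"hand":0.2,"x":-0.001,"y":0.001,"z":0.077,"roll":0},{"hand":1,"x":-0.001,"y":0.001,"z":0.077,"roll":0},{"hand":1,"x":-0.001,"y":0.001,"z":0.077,"roll":0},{"hand":1,"x":-0.001,"y":0.001,"z":0.077,"roll":0},{"hand":1,"x":-0.001,"y":0.001,"z":0.077,"roll":0},{"hand":1,"x":-0.001,"y":0.001,"z":0.077,"roll":0}]' --grip_force 30

```text
time: 2.87
tool_pos: [0.5342, 0.0067, 0.0991]
tcp_rot: [-2.515, -1.882, -0.002]
wrist_force: [-4.8, 3.1, 4.8]
width: 0.107
grip_force: 32.9
```

Request:
servo_tool --targets '[{"hand":1,"x":0,"y":0,"z":0,"roll":0.409},{"hand":1,"x":0,"y":0,"z":0,"roll":0.409},{"hand":1,"x":0,"y":0,"z":0,"roll":0.409},{"hand":1,"x":0,"y":0,"z":0,"roll":0.409},{"hand":1,"x":0,"y":0,"z":0,"roll":0.409},{"hand":1,"x":0,"y":0,"z":0,"roll":0.409},{"hand":1,"x":0,"y":0,"z":0,"roll":0.409},{"hand":1,"x":0,"y":0,"z":0,"roll":0.409},{"hand":1,"x":0,"y":0,"z":0,"roll":0.409},{"hand":1,"x":0,"y":0,"z":0,"roll":0.409}]'

```text
time: 3.7
tool_pos: [0.5352, 0.0052, 0.0992]
tcp_rot: [3.139, 0.046, 0.004]
wrist_force: [-2.0, -3.6, 1.0]
width: 0.112
grip_force: 32.4
```

```bash
python3 -c "
from h import *
go([.533,.0073,.096],-90)"
```

```text
t 3.7 pos [0.5352 0.0052 0.0992] yaw -88.3 F [-2.  -3.6  1. ] w 0.112
frac [-0.0043 -0.0044  0.0063] roll 0.0093
```

Request:
servo_tool --targets '[{"hand":1,"x":0,"y":0,"z":0,"roll":0.011},{"hand":1,"x":0,"y":0,"z":0,"roll":0.011},{"hand":1,"x":0,"y":0,"z":0,"roll":0.011},{"hand":0.3,"x":0,"y":0,"z":0,"roll":0.011},{"hand":0.3,"x":0,"y":0,"z":0,"roll":0.011},{"hand":0.3,"x":0,"y":0,"z":0,"roll":0.011},{"hand":0.3,"x":0,"y":0,"z":-0.08,"roll":0.011},{"hand":0.3,"x":0,"y":0,"z":-0.16,"roll":0.011},{"hand":0.3,"x":0,"y":0,"z":-0.16,"roll":0.011},{"hand":0.3,"x":0,"y":0,"z":-0.16,"roll":0.011}]'

```text
time: 4.53
tool_pos: [0.537, 0.0061, 0.1805]
tcp_rot: [-3.141, -0.001, -0.012]
wrist_force: [0.6, -0.7, -0.5]
width: 0.356
grip_force: 0.0
```

Run:
```python
from h import *
import cv2
go([.69,.006,.18],-90)
I=read_camera("wrist")[:,:,::-1]
u,w=wproj([[.533,.007,.1],[.644,.006,.122]]).round(); print(u,w)
cv2.imwrite("pics/w2.png",I)
```

```text
t 4.5333 pos [0.537  0.0061 0.1805] yaw -90.0 F [ 0.6 -0.7 -0.5] w 0.356
frac [0.3059 0.0005 0.0033] roll 0.0002
[324. 217.] [325.  61.]
```

View pics/w2.png

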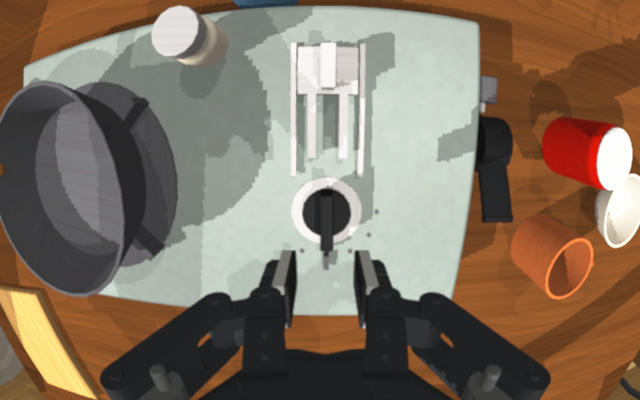

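The pointer at (326,262) lines up with the mark, and the bar is vertical in the image, so it lies along hob x. Now I go behind the fin with the fingers shut.

Request:
servo_tool --targets '[{"hand":1,"x":0.09,"y":0,"z":0,"roll":0},{"hand":1,"x":0.17,"y":0,"z":0,"roll":0},{"hand":1,"x":0.25,"y":0,"z":0,"roll":0},{"hand":1,"x":0.316,"y":0,"z":0,"roll":0},{"hand":1,"x":0.316,"y":0,"z":0,"roll":0},{"hand":1,"x":0.316,"y":0,"z":0.08,"roll":0},{"hand":1,"x":0.316,"y":0,"z":0.152,"roll":0},{"hand":1,"x":0.316,"y":0,"z":0.152,"roll":0},{"hand":1,"x":0.316,"y":0,"z":0.152,"roll":0}]'

```text
time: 5.33
tool_pos: [0.6876, 0.0061, 0.0958]
tcp_rot: [-3.141, -0.0, 0.016]
wrist_force: [0.4, 0.2, 0.3]
width: 0.001
grip_force: 0.0
```

Run:
```python
from h import *
go([.611,.006,.105],-90)
```

```text
t 5.3333 pos [0.6876 0.0061 0.0958] yaw -90.0 F [0.4 0.2 0.3] w 0.001
frac [-0.1535  0.0002 -0.0167] roll 0.0001
```

Request:
servo_tool --targets '[{"hand":1,"x":0,"y":0,"z":-0.02,"roll":0},{"hand":1,"x":-0.02,"y":0,"z":-0.02,"roll":0},{"hand":1,"x":-0.04,"y":0,"z":-0.02,"roll":0},{"hand":1,"x":-0.06,"y":0,"z":-0.02,"roll":0},{"hand":1,"x":-0.08,"y":0,"z":-0.02,"roll":0},{"hand":1,"x":-0.1,"y":0,"z":-0.02,"roll":0},{"hand":1,"x":-0.12,"y":0,"z":-0.02,"roll":0},{"hand":1,"x":-0.13,"y":0,"z":-0.02,"roll":0},{"hand":1,"x":-0.14,"y":0,"z":-0.02,"roll":0},{"hand":1,"x":-0.14,"y":0,"z":-0.02,"roll":0}]'

```text
time: 6.17
tool_pos: [0.6206, 0.0059, 0.1105]
tcp_rot: [-3.142, -0.0, 0.002]
wrist_force: [0.0, 0.9, -0.2]
width: -0.0
grip_force: 0.0
```

Request:
servo_tool --targets '[{"hand":1,"x":-0.006,"y":0,"z":0,"roll":0},{"hand":1,"x":-0.012,"y":0,"z":0,"roll":0},{"hand":1,"x":-0.018,"y":0,"z":0,"roll":0},{"hand":1,"x":-0.018,"y":0,"z":0,"roll":0}]'

```text
time: 6.5
tool_pos: [0.6125, 0.0059, 0.1104]
tcp_rot: [-3.142, -0.0, 0.002]
wrist_force: [-0.2, 0.7, 0.2]
width: 0.002
grip_force: 0.0
```

Run:
```python
from h import *
import cv2
go([.611,.006,.105],-90)
I=read_camera("top")[:,:,::-1]
J=read_camera("wrist")[:,:,::-1]
a=cv2.resize(I[150:235,255:355],(600,510),interpolation=cv2.INTER_CUBIC)
cv2.imwrite("pics/w3.png",J)
cv2.imwrite("pics/t3.png",a)
```

```text
t 6.5 pos [0.6125 0.0059 0.1104] yaw -90.0 F [-0.2  0.7  0.2] w 0.002
frac [-0.0029 -0.0002  0.0109] roll 0.0
```

View pics/w3.png

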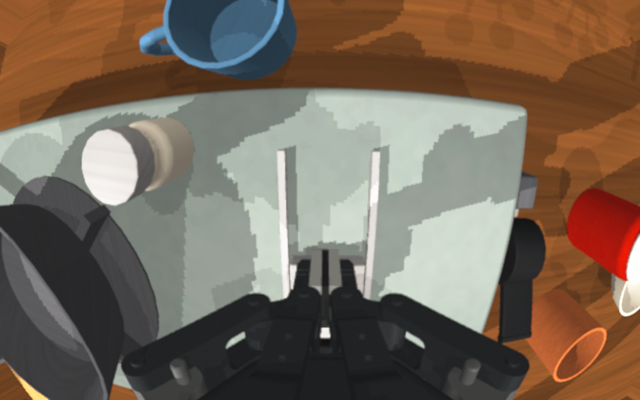

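The lock has moved ahead of the fingers, and the carriage is near the rails' inner end. I keep pushing until I feel the stop.

Request:
servo_tool --targets '[{"hand":1,"x":-0.005,"y":0,"z":0,"roll":0},{"hand":1,"x":-0.01,"y":0,"z":0,"roll":0},{"hand":1,"x":-0.01,"y":0,"z":0,"roll":0}]'

```text
time: 6.85
tool_pos: [0.6111, 0.0058, 0.1109]
tcp_rot: [3.142, -0.0, 0.011]
wrist_force: [9.5, -0.2, -7.5]
width: -0.002
grip_force: 4.9
```

Request:
servo_tool --targets '[{"hand":1,"x":-0.005,"y":0,"z":0,"roll":0},{"hand":1,"x":-0.008,"y":0,"z":0,"roll":0},{"hand":1,"x":-0.008,"y":0,"z":0,"roll":0}]'

```text
time: 7.1
tool_pos: [0.6106, 0.0058, 0.1112]
tcp_rot: [3.141, -0.0, 0.023]
wrist_force: [19.9, 0.5, -15.1]
width: -0.003
grip_force: 9.4
```

The stop is at TCP x 0.611, as predicted, so the lock is home. Back off, rise, and measure the clutter by the dial.

Request:
servo_tool --targets '[{"hand":1,"x":0.04,"y":0,"z":0,"roll":0},{"hand":1,"x":0.08,"y":0,"z":0,"roll":0},{"hand":1,"x":0.08,"y":0,"z":-0.08,"roll":0},{"hand":1,"x":0.08,"y":0,"z":-0.16,"roll":0},{"hand":1,"x":0.08,"y":0,"z":-0.24,"roll":0},{"hand":1,"x":0.08,"y":0,"z":-0.24,"roll":0},{"hand":1,"x":0.08,"y":0,"z":-0.24,"roll":0}]'

```text
time: 7.68
tool_pos: [0.6464, 0.0058, 0.2351]
tcp_rot: [3.141, 0.0, 0.011]
wrist_force: [0.4, -0.2, -0.8]
width: -0.001
grip_force: 0.0
```

Run:
```python
from h import *
print("mug",ray("top",(395,233),.085),"tin",ray("top",(402,190),.1),"bowl",ray("top",(441,216),.05))
go([.54,-.143,.23],0)
print(bot.read_state()["q"].round(2))
```

```text
mug [ 0.46427914 -0.27568516  0.085     ] tin [ 0.58634649 -0.29430637  0.1       ] bowl [ 0.52065105 -0.41897536  0.05      ]
t 7.6833 pos [0.6464 0.0058 0.2351] yaw -90.0 F [ 0.4 -0.2 -0.8] w -0.001
frac [-0.2128  0.2976  0.0088] roll -0.5
[-0.03  0.2   1.67 -0.    1.26  1.54]
```

Request:
servo_tool --targets '[{"hand":1,"x":-0.213,"y":0.298,"z":0,"roll":-0.39},{"hand":1,"x":-0.213,"y":0.298,"z":0,"roll":-0.39},{"hand":1,"x":-0.213,"y":0.298,"z":0,"roll":-0.39},{"hand":1,"x":-0.213,"y":0.298,"z":0,"roll":-0.39},{"hand":1,"x":-0.213,"y":0.298,"z":0,"roll":-0.39},{"hand":1,"x":-0.213,"y":0.298,"z":0,"roll":-0.39},{"hand":1,"x":-0.213,"y":0.298,"z":0,"roll":-0.39},{"hand":1,"x":-0.213,"y":0.298,"z":0,"roll":-0.39},{"hand":1,"x":-0.213,"y":0.298,"z":0,"roll":-0.39},{"hand":1,"x":-0.213,"y":0.298,"z":0,"roll":-0.39}]'

```text
time: 8.52
tool_pos: [0.536, -0.1429, 0.2287]
tcp_rot: [-2.563, -1.812, 0.004]
wrist_force: [0.2, 0.1, 0.1]
width: 0.004
grip_force: 0.0
```

Request:
servo_tool --targets '[{"hand":1,"x":0,"y":0,"z":0,"roll":-0.11},{"hand":1,"x":0,"y":0,"z":0,"roll":-0.11},{"hand":1,"x":0,"y":0,"z":0,"roll":-0.11},{"hand":1,"x":0,"y":0,"z":0,"roll":-0.11},{"hand":1,"x":0,"y":0,"z":0,"roll":-0.11}]'

```text
time: 8.93
tool_pos: [0.5365, -0.1428, 0.2292]
tcp_rot: [-2.223, -2.217, 0.002]
wrist_force: [-0.2, -0.1, -0.5]
width: -0.003
grip_force: 0.0
```

Run:
```python
from h import *
import cv2
go([.54,-.143,.115],0)
I=read_camera("wrist")[:,:,::-1]
print(wproj([[.563-.0156,.117-.26,.0905],[.533,.007,.112],[.49,.007,.086]]).round())
cv2.imwrite("pics/w4.png",I)
```

```text
t 8.9333 pos [ 0.5365 -0.1428  0.2292] yaw -0.2 F [-0.2 -0.1 -0.5] w -0.003
frac [-0.0006  0.0077  0.2284] roll -0.0009
[[338. 194.]
 [321.  27.]
 [275.  35.]]
```

View pics/w4.png

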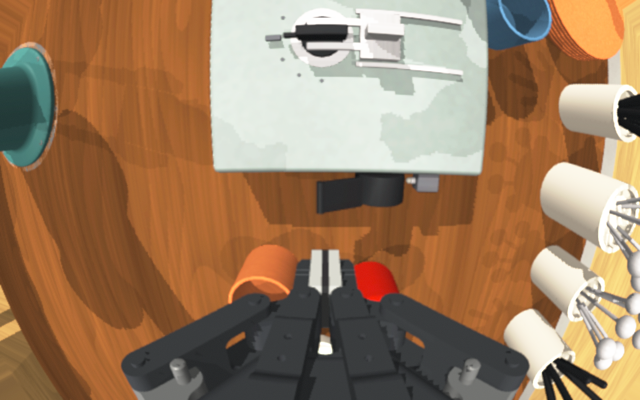

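The lock's prongs straddle the bar, with the carriage next to the knob and the pointer at the mark (275,37). The paddle is at (317–360, 178–212), and its middle matches the predicted (338,194). Descend.

Request:
servo_tool --targets '[{"hand":1,"x":0,"y":0.007,"z":0.08,"roll":0},{"hand":1,"x":0,"y":0.007,"z":0.15,"roll":0},{"hand":1,"x":0,"y":0.007,"z":0.2,"roll":0},{"hand":1,"x":0,"y":0.007,"z":0.228,"roll":0},{"hand":1,"x":0,"y":0.007,"z":0.248,"roll":0},{"hand":1,"x":0,"y":0.007,"z":0.268,"roll":0},{"hand":1,"x":0,"y":0.007,"z":0.288,"roll":0},{"hand":1,"x":0,"y":0.007,"z":0.308,"roll":0},{"hand":1,"x":0,"y":0.007,"z":0.308,"roll":0}]'

```text
time: 9.73
tool_pos: [0.5413, -0.1433, 0.0761]
tcp_rot: [2.222, 2.221, -0.0]
wrist_force: [2.1, -0.4, 2.7]
width: 0.001
grip_force: 1.2
```

Contact at 2.7 N. Keep pressing slowly toward the stop.

Request:
servo_tool --targets '[{"hand":1,"x":0,"y":0,"z":0.01,"roll":0},{"hand":1,"x":0,"y":0,"z":0.02,"roll":0},{"hand":1,"x":0,"y":0,"z":0.03,"roll":0},{"hand":1,"x":0,"y":0,"z":0.04,"roll":0},{"hand":1,"x":0,"y":0,"z":0.05,"roll":0},{"hand":1,"x":0,"y":0,"z":0.056,"roll":0},{"hand":1,"x":0,"y":0,"z":0.056,"roll":0}]'

```text
time: 10.32
tool_pos: [0.5427, -0.1435, 0.0506]
tcp_rot: [2.22, 2.219, 0.003]
wrist_force: [-1.4, 0.5, 8.9]
width: -0.001
grip_force: 4.3
```

Request:
servo_tool --targets '[{"hand":1,"x":0,"y":0,"z":0.006,"roll":0},{"hand":1,"x":0,"y":0,"z":0.01,"roll":0},{"hand":1,"x":0,"y":0,"z":0.01,"roll":0},{"hand":1,"x":0,"y":0,"z":0.01,"roll":0}]'

```text
time: 10.65
tool_pos: [0.5438, -0.1436, 0.0467]
tcp_rot: [2.219, 2.218, 0.005]
wrist_force: [-0.8, 1.7, 8.4]
width: 0.003
grip_force: 4.2
```

Request:
servo_tool --targets '[{"hand":1,"x":0,"y":0,"z":0.006,"roll":0},{"hand":1,"x":0,"y":0,"z":0.012,"roll":0},{"hand":1,"x":0,"y":0,"z":0.012,"roll":0},{"hand":1,"x":0,"y":0,"z":0.012,"roll":0}]'

```text
time: 10.98
tool_pos: [0.5449, -0.1437, 0.0447]
tcp_rot: [2.218, 2.217, 0.006]
wrist_force: [-9.6, 4.5, 33.4]
width: -0.001
grip_force: 16.7
```

Request:
servo_tool --targets '[{"hand":1,"x":0,"y":0,"z":0.006,"roll":0},{"hand":1,"x":0,"y":0,"z":0.01,"roll":0},{"hand":1,"x":0,"y":0,"z":0.01,"roll":0},{"hand":1,"x":0,"y":0,"z":0.01,"roll":0}]'

```text
time: 11.32
tool_pos: [0.5455, -0.1439, 0.0437]
tcp_rot: [2.217, 2.217, 0.006]
wrist_force: [-19.5, 7.8, 57.5]
width: -0.002
grip_force: 30.0
```

At the stop. Ease to a moderate push and hold.

Request:
servo_tool --targets '[{"hand":1,"x":0,"y":0,"z":-0.008,"roll":0},{"hand":1,"x":0,"y":0,"z":-0.008,"roll":0},{"hand":1,"x":0,"y":0,"z":-0.008,"roll":0},{"hand":1,"x":0,"y":0,"z":-0.008,"roll":0},{"hand":1,"x":0,"y":0,"z":-0.008,"roll":0},{"hand":1,"x":0,"y":0,"z":-0.008,"roll":0},{"hand":1,"x":0,"y":0,"z":-0.008,"roll":0},{"hand":1,"x":0,"y":0,"z":-0.008,"roll":0},{"hand":1,"x":0,"y":0,"z":-0.008,"roll":0}]'

```text
time: 12.07
tool_pos: [0.545, -0.1438, 0.0445]
tcp_rot: [2.218, 2.217, 0.006]
wrist_force: [-11.3, 5.0, 37.5]
width: 0.0
grip_force: 19.1
```

```bash
python3 -c "
from workcell import ticket
print(ticket.finish_job())"
```

```text
the job is handed in; nothing more can be done
None
```

The job is handed in, with no verdict shown: the knob is at the mark, the fork lock is home, and the fingers are holding the igniter paddle at its end stop with about 37 N.

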